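# Re-latch the stock card file

## Task

On the stores bench the lever arch file with the open covers was left half latched, so its rings gape. Lift its lever all the way up to its stop so the rings open wide, then press the lever right down flat so they close, and let go. Leave the lever of the bare clipboard-like lever arch board beside it alone.

Things in the scene. Friction and masses are not known exactly. Their poses are not given: they have to be found in the camera images.
- file: Open lever arch file: flat black covers 4 mm thick, x -152 to 300 mm, y +-115 mm; white cards on the back cover (x -148 to -8, top z = 24). Origin at bench height midway between its two steel rings (y = +-40, x -25 to 21, up to 70 mm high; arches tip to x = 45 when open). x points from cards to spine, y along the spine, z up. Lever beside the rings: hinge axis parallel to x at y = -30, z = 42 mm.
- lever_tip (a point): Centre of the steel roller ending the file's lever, 14 mm in diameter, 18 mm long, axis along the file's x: pinch it from above on its flat ends, it can pivot between the fingers. In the file's frame: x = 40, y = -30 + 105 cos q, z = 42 + 105 sin q (mm), q = joint lever. Lever bar 12 x 4 mm. Level and pointing along file +y when down. 40 mm free on each side of the roller.
- lever (a joint): File's lever in rad: 0 = down flat, rings shut (stop); 1.2 = fully up, rings wide open (stop). Starts half latched, 0.25 to 0.5. Its hinge is stiff: it stays at whatever angle it is left, and moving it takes about 2 N at the roller. No snap: press it the whole way. The ring arches follow it.
- board_lever_tip (a point): Roller of the like lever on the bystander: a single brown wooden board 205 x 200 x 6 mm without covers, same size of steel mechanism, thin stack of cards, lying left or right of the file. Its lever stands partly up at any angle; leave it as it is.

How it is judged:
By the outcome, as a careful person would: the job done as asked, in the order asked, and still so for the second after the job is handed in, with the robot touching nothing.
It also fails if it takes over 38 s, if anything falls off the work surface, if the arm or the gripper's body presses on something with over 40 N, if the wrist force passes 120 N, or if a joint passes its speed limit or range.

## Robot

A 6-joint arm with a two-finger parallel gripper is mounted at the origin on the work surface. World frame = base frame: x ahead of the robot, y to its left, z up, the work surface at z = 0. Lengths are in m, angles in rad, forces in N, time in s.
With the tool pointing down it reaches from about 0.275 to 0.825 m from the base axis. Payload 5.2 kg.
Tool frame: the origin (TCP) lies at the very end of the fingers, on their centre line; the grasp point (between the pads) lies robot.pinch_z behind it (robot.pinch_z is the distance from the TCP to the grasp point, in m); z points along the fingers, x is the direction in which the jaws open and shut, and the axes are right-handed (so a half turn about z gives the same grasp; the last joint's range is limited). The gripper opens to 93 mm and grips with 3 to 60 N. Pads are 15 mm wide; open, the fingers measure 128 mm over their backs; the gripper's body (75 mm by 188 mm) begins 65 mm behind the grasp point.
Start: joints at [0.955, 0.259, 1.535, -0, 1.348, -0.203], TCP at [0.221, 0.504, 0.219] pointing down, gripper open.
Joint ranges: [-3.14, 3.14], [-0.91, 2.08], [0.19, 2.58], [-1.22, 4.36], [0.22, 2.71], [-3.12, 3.12]. Speed limits (rad/s): [2.57, 2.57, 3.14, 3.14, 3.14, 3.14].

## Interface

Orientations are given as a unit quaternion [x, y, z, w].
In Python, from cell import robot gives the robot as it stands.
- The arm moves only by the tool servo_tool, never from a script. Its argument "rows" is a list of rows, each a list of 2 entries, a list of its own where there are three numbers: the shift along the tool's x, y, z in m, then the turn, a rotation vector about the tool's x, y, z in degrees. A call has exactly 8 rows; each row is the pose to reach, as a shift and turn from the pose commanded when the call began, along the tool's axes at that moment; what a row does not reach only later rows make up. A row lasts 1/8 s, in which the tool goes at most 62.5 mm and 10.7 degrees, less where a joint would pass 70% of its speed; a pose out of reach is approached as far as the arm can. A call with a gripper value outside its range is refused whole. "jaw" is the opening, from 0 (shut) to 1 (fully open), set as the call begins (left out, the last holds). The fingers move at their own pace and stop on an object; "force" is the grip in N (left out, the last holds). Time passes only in rows, so rows that repeat a pose let the fingers close, or fill a call up. It gives the time, the measured TCP pose, the force and the opening at its end, in the units of the state.
- robot.state(): the state, without advancing time (a new reading comes with each control period).
- robot.snapshot(name): name is "scene" or "top" or "wrist"; returns a dict with "pixels" (400x640x3 uint8, red, green, blue), "depth" (400x640 float32, m along the optical axis (not along the pixel's ray), 0 where there is no reading), "K" (3x3 intrinsics, pixels), "cam_to_world" (4x4, takes a point from camera to world coordinates). Camera axes: x right, y down, z forward; pixel columns grow to the right and rows downward; lengths in m; the calibration is good to about 2 mm. The wrist camera is an equidistant fisheye: a pixel r from the principal point sees the ray r / f radians off the axis. A picture is of the moment at which its call begins.
- robot.job_done(): hands the job in, once; it reports no verdict.
The state is a dict: "time": time; "qpos": joint angles; "qd": joint speeds; "effort": joint torques, N m; "tcp_pos": TCP position; "tcp_rot": TCP orientation; "ft_force": force on the tool from outside, world axes, zero at the start; "torque": the same for the moment, N m; "opening": finger opening in m.
Only numpy, scipy, OpenCV 4.12 (cv2) and the standard library are available. Lean on these libraries where they do the work, as an engineer would, in place of code of your own. Each camera call takes 0.05 s, during which the arm holds its last target. There are 200 camera calls.

## Working session

There is one attempt and no reset: what is moved stays moved. The work goes in short steps, Python scripts to look and compute and a tool call to move; the robot and the scene stay as the last step left them, time stands still between calls to the robot, and variables do not carry over. Pictures are saved under pics/ and viewed, about 8 in all and at most 12, crops included, and the job is handed in when it is done.

Besides the shell and the picture viewer there is one more tool, called after "Request:" as name([rows], argument=value, ...), one row to a line, values as JSON. servo_tool: Moves the arm, as the interface text tells. Its arguments: {"type":"object","properties":{"rows":{"type":"array","items":{"type":"array"}},"jaw":{"type":"number"},"force":{"type":"number"}},"required":["rows"]}

```bash
mkdir -p pics; ls; cat > h.py <<'E'
import numpy as np, cv2
from cell import robot
def snap(n,f):
    s=robot.snapshot(n); cv2.imwrite(f'pics/{f}.png',s['pixels'][:,:,::-1]); np.savez(f'pics/{f}.npz',**s); return s
def pts(s):
    v,u=np.mgrid[0:400,0:640]; K=s['K']; d=s['depth']
    c=np.stack([(u-K[0,2])/K[0,0]*d,(v-K[1,2])/K[1,1]*d,d,np.ones_like(d)],-1)
    return (c@np.array(s['cam_to_world']).T)[...,:3]
E
python3 - <<'E'
from h import *
for n in ('top','scene'):
    s=snap(n,n+'0'); print(s['K'],s['cam_to_world'])
print(robot.state(),robot.pinch_z)
E
```

```text
pics
[[464.32679236   0.         320.46763933]
 [  0.         464.32679236 198.30314799]
 [  0.           0.           1.        ]] [[ 0.00864877 -0.99050176  0.13722776  0.42942125]
 [-0.99990489 -0.0100408  -0.00945496  0.04367751]
 [ 0.01074303 -0.13713293 -0.99049439  0.99448382]
 [ 0.          0.          0.          1.        ]]
[[475.38123152   0.         319.42176436]
 [  0.         475.38123152 195.68627696]
 [  0.           0.           1.        ]] [[-0.01197226  0.86379914 -0.50369407  1.0496559 ]
 [ 0.99983385  0.01726578  0.0058446   0.03569926]
 [ 0.01374523 -0.50354041 -0.86386233  0.94439749]
 [ 0.          0.          0.          1.        ]]
{'time': 0.1, 'qpos': array([ 9.55181899e-01,  2.59307936e-01,  1.53592440e+00, -2.63672802e-06,
        1.34796891e+00, -2.02755252e-01]), 'qd': array([ 0.00166917, -0.00084249, -0.00373674,  0.00028463, -0.00016566,
        0.0006793 ]), 'effort': array([ 2.12499450e-03, -4.38205290e+01, -2.84645605e+01,  7.20317499e-02,
        3.62449384e-02, -4.77717526e-05]), 'tcp_pos': array([0.22036343, 0.50342495, 0.21790023]), 'tcp_rot': array([ 8.37027019e-01,  5.47160965e-01, -7.47573591e-04,  2.96695125e-04]), 'ft_force': array([-0.14999264,  0.43193242, -0.39297693]), 'torque': array([-0.05316045, -0.02648967, -0.03074219]), 'opening': 0.09270034683489972} 0.0188
```

View pics/top0.png

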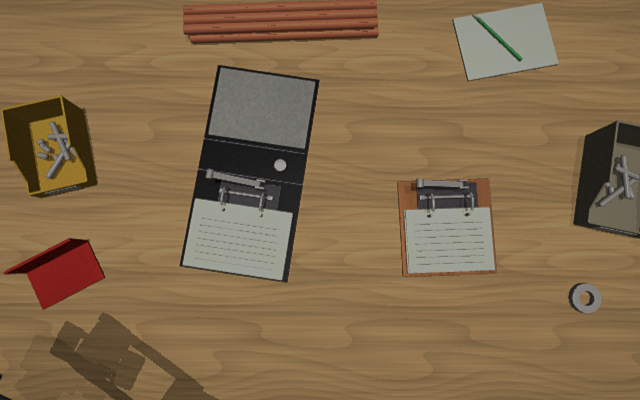

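View pics/scene0.png

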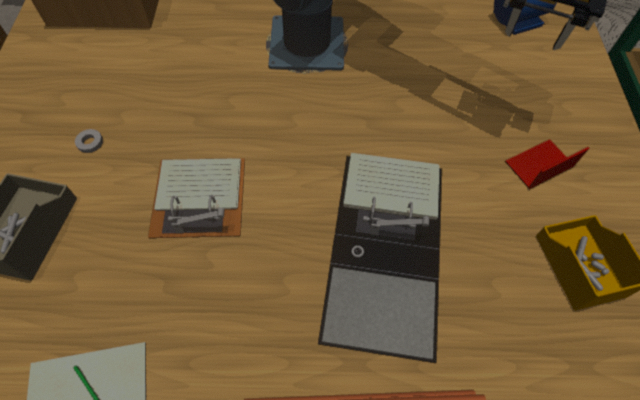

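The top view shows the file at columns 180–320, with cover corners near (219,66), (319,79), (288,281) and (181,266), and its roller near (209,174). The bare board is at (447,227). The scene view shows the file's roller near (428,222).

```bash
cat >> h.py <<'E'
def ray(s,u,v):
    K=s['K'];T=np.array(s['cam_to_world']); d=T[:3,:3]@[(u-K[0,2])/K[0,0],(v-K[1,2])/K[1,1],1]; return T[:3,3],d
def plane(s,u,v,z):
    o,d=ray(s,u,v); return o+d*(z-o[2])/d[2]
E
python3 - <<'E'
from h import *
s=dict(np.load('pics/top0.npz'))
c=np.array([plane(s,u,v,.004) for u,v in [(219,66),(319,79),(288,281),(181,266)]])
# file corners x=.3,y=.115 ; x=.3,y=-.115; x=-.152,y=-.115; x=-.152,y=.115
m=np.array([[.3,.115],[.3,-.115],[-.152,-.115],[-.152,.115]])
A=m-m.mean(0);B=c[:,:2]-c[:,:2].mean(0)
th=np.arctan2((A[:,0]*B[:,1]-A[:,1]*B[:,0]).sum(),(A*B).sum())
R=np.array([[np.cos(th),-np.sin(th)],[np.sin(th),np.cos(th)]])
t=c[:,:2].mean(0)-R@m.mean(0)
print('th',np.degrees(th),'origin',t,'\nres',c[:,:2]-(m@R.T+t))
P=pts(s); F=(P[...,:2]-t)@R
z=P[...,2]
M=(s['depth']>0)&(F[...,0]>.028)&(F[...,0]<.052)&(F[...,1]>-.05)&(F[...,1]<.09)&(z>.03)&(z<.2)
for y in np.arange(-.05,.09,.01):
    k=M&(F[...,1]>=y)&(F[...,1]<y+.01)
    if k.any(): print(round(y,3),k.sum(),z[k].max(),np.median(z[k]),np.median(F[k][:,0]))
im=cv2.imread('pics/top0.png')[150:230,170:310]; a=cv2.resize(im,None,fx=5,fy=5)
cv2.imwrite('pics/c1.png',a)
E
```

```text
th -7.783829460415211 origin [0.55395607 0.19275539] 
res [[-3.70451394e-03 -2.31826128e-03]
 [-6.86990394e-05  1.64186129e-03]
 [ 2.84046551e-03  1.49556276e-03]
 [ 9.32747474e-04 -8.19162769e-04]]
-0.04 17 0.051110293564228804 0.044873072721733576 0.04545216927964328
-0.03 49 0.049858173129811 0.04484986471479646 0.038945944067968995
-0.02 35 0.05357582935691396 0.04746037565393313 0.039563871785060364
-0.01 30 0.05522495021980334 0.05249605211658137 0.03964613159312959
0.0 32 0.06026873113290654 0.05552283537735919 0.03941897482229938
0.01 31 0.06463685073037795 0.05936060089266171 0.040080704011365466
0.02 31 0.06877741563526718 0.06415442266878957 0.039769982421281345
0.03 33 0.07270617402305002 0.06795469670080989 0.039877526657608735
0.04 33 0.07656289836515817 0.07207824850613997 0.03948664182337529
0.05 30 0.08009050248153471 0.07598148278308531 0.03983575882643815
0.06 52 0.09026590752142705 0.0845387969240054 0.0399625964437989
0.07 29 0.08966593298991177 0.08648248394845626 0.03953220996472121
```

View pics/c1.png

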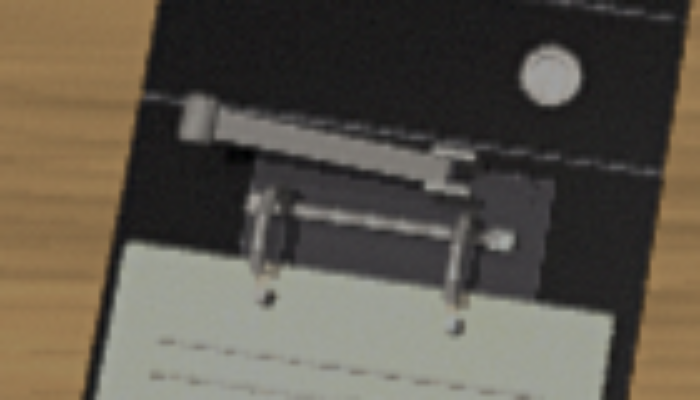

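```bash
cat >> h.py <<'E'
from scipy.spatial.transform import Rotation as Ro
TH=np.radians(-7.78); O=np.array([.554,.1928])
def tip(q,dx=0.):
    x,y=.04,-.03+.105*np.cos(q); c,s=np.cos(TH),np.sin(TH)
    return np.array([O[0]+c*x-s*y,O[1]+s*x+c*y,.042+.105*np.sin(q)])
def go(tcp,st=None):
    st=st or robot.state(); R=Ro.from_quat(st['tcp_rot'])
    G=Ro.from_matrix(np.array([[np.cos(TH),np.sin(TH),0],[np.sin(TH),-np.cos(TH),0],[0,0,-1]]))
    return np.round(R.inv().apply(tcp-st['tcp_pos']),4),np.round((R.inv()*G).as_rotvec(degrees=True),2)
E
python3 - <<'E'
from h import *
p=tip(.375);print(p); p[2]=.16; print(go(p))
E
```

```text
[0.60279678 0.25446531 0.08045862]
(array([-0.0745,  0.4502,  0.0579]), array([4.000e-02, 9.000e-02, 7.412e+01]))
```

Request:
servo_tool([
  [[-0.005,0.03,0],[0,0,8]],
  [[-0.014,0.085,0],[0,0,18]],
  [[-0.023,0.14,0],[0,0,28]],
  [[-0.032,0.195,0],[0,0,38]],
  [[-0.041,0.25,0],[0,0,48]],
  [[-0.05,0.305,0],[0,0,58]],
  [[-0.06,0.36,0],[0,0,67]],
  [[-0.068,0.41,0],[0,0,74]],
], jaw=0.6, force=25)

```text
time: 1.1
tcp_pos: [0.5702, 0.2755, 0.2181]
tcp_rot: [0.998, -0.069, -0.0, 0.0]
ft_force: [0.3, 1.0, 0.6]
opening: 0.0556
```

```bash
python3 - <<'E'
from h import *
p=tip(.375); p[2]=.13; print(go(p),robot.state()['tcp_pos'])
E
```

```text
(array([0.0353, 0.0163, 0.0881]), array([ 0.02,  0.05, -0.16])) [0.57019505 0.27553403 0.21808378]
```

Request:
servo_tool([
  [[0.006,0.003,0.011],[0,0,0]],
  [[0.012,0.006,0.022],[0,0,0]],
  [[0.02,0.009,0.04],[0,0,0]],
  [[0.028,0.013,0.06],[0,0,0]],
  [[0.034,0.016,0.08],[0,0,0]],
  [[0.0353,0.0163,0.088],[0,0,0]],
  [[0.0353,0.0163,0.088],[0,0,0]],
  [[0.0353,0.0163,0.088],[0,0,0]],
])

```text
time: 2.1
tcp_pos: [0.602, 0.2565, 0.1314]
tcp_rot: [0.998, -0.067, 0.001, -0.0]
ft_force: [0.3, -0.5, 0.8]
opening: 0.0556
```

```bash
python3 - <<'E'
from h import *
w=snap('wrist','w1'); print(w['K'],w['cam_to_world'])
p=tip(.375); p[2]-=.0188; print(go(p),robot.state()['tcp_pos'])
E
```

```text
[[309.70691629   0.         321.2708394 ]
 [  0.         309.70691629 195.08824178]
 [  0.           0.           1.        ]] [[ 9.91125983e-01 -1.26957889e-01 -3.93824882e-02  6.13819755e-01]
 [-1.32923665e-01 -9.44906520e-01 -2.99137039e-01  3.40962516e-01]
 [ 7.65037206e-04  3.01717357e-01 -9.53397111e-01  2.98397421e-01]
 [ 0.00000000e+00  0.00000000e+00  0.00000000e+00  1.00000000e+00]]
(array([0.0008, 0.002 , 0.0699]), array([-0.04, -0.08,  0.14])) [0.60212332 0.25650135 0.13160136]
```

View pics/w1.png

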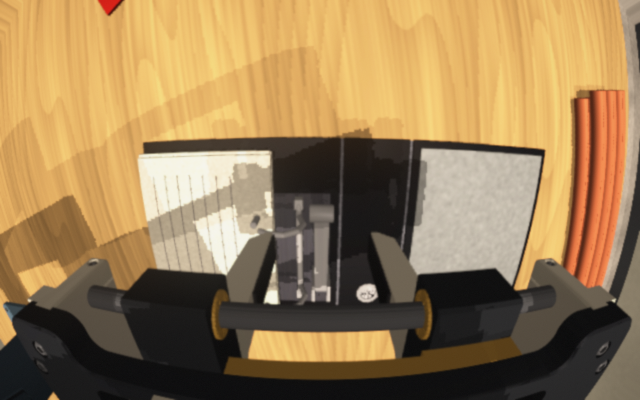

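The wrist view shows the roller at (322,214), seen between the fingers. I'll check it against the model at z = 0.08 before going down.

```bash
cat >> h.py <<'E'
def fproj(s,p):
    T=np.array(s['cam_to_world']);K=s['K'];c=T[:3,:3].T@(np.array(p)-T[:3,3]);r=np.hypot(c[0],c[1]);a=np.arctan2(r,c[2])
    return K[0,2]+K[0,0]*a*c[0]/r,K[1,2]+K[0,0]*a*c[1]/r
def fplane(s,u,v,z):
    T=np.array(s['cam_to_world']);K=s['K'];d=np.array([u-K[0,2],v-K[1,2]])/K[0,0];a=np.hypot(*d)
    r=T[:3,:3]@np.append(np.sin(a)*d/a,np.cos(a));o=T[:3,3];return o+r*(z-o[2])/r[2]
E
python3 - <<'E'
from h import *
w=dict(np.load('pics/w1.npz')); print(fproj(w,tip(.375)),fplane(w,322,214,.086),tip(.375))
E
```

```text
(np.float64(321.8065275761532), np.float64(218.03401966781996)) [0.60364041 0.25981052 0.086     ] [0.60279678 0.25446531 0.08045862]
```

Request:
servo_tool([
  [[0,0,0.012],[0,0,0]],
  [[0,0,0.026],[0,0,0]],
  [[0,0,0.04],[0,0,0]],
  [[0,0,0.054],[0,0,0]],
  [[0.0005,0.0005,0.064],[0,0,0]],
  [[0.0005,0.0005,0.07],[0,0,0]],
  [[0.0005,0.0005,0.07],[0,0,0]],
  [[0.0005,0.0005,0.07],[0,0,0]],
])

```text
time: 3.15
tcp_pos: [0.6026, 0.2557, 0.0612]
tcp_rot: [0.998, -0.067, 0.0, -0.0]
ft_force: [0.5, 1.1, 0.6]
opening: 0.0555
```

Request:
servo_tool([
  [[0,0,0],[0,0,0]],
  [[0,0,0],[0,0,0]],
  [[0,0,0],[0,0,0]],
  [[0,0,0],[0,0,0]],
  [[0,0,0],[0,0,0]],
  [[0,0,0],[0,0,0]],
  [[0,0,0],[0,0,0]],
  [[0,0,0],[0,0,0]],
], jaw=0, force=25)

```text
time: 4.15
tcp_pos: [0.602, 0.2557, 0.0606]
tcp_rot: [0.998, -0.067, -0.0, 0.0]
ft_force: [-1.3, 0.0, 0.3]
opening: 0.0178
```

```bash
python3 - <<'E'
from h import *
snap('wrist','w2')
s=robot.state();print(s['tcp_pos'],s['opening'],s['ft_force'])
q0=.375
for q in (.375,.5,.6,.7,.8,.9,1.0,1.1,1.2,1.23,0): 
    d=tip(q)-tip(q0); print(q,Ro.from_quat(s['tcp_rot']).inv().apply(d).round(4))
E
```

```text
[0.60201227 0.25564848 0.06069223] 0.017861334864679633 [-1.41046846  0.57324182  2.40842255]
0.375 [0. 0. 0.]
0.5 [-0.      0.0056 -0.0119]
0.6 [-0.      0.011  -0.0208]
0.7 [-0.      0.0174 -0.0292]
0.8 [-0.0001  0.0245 -0.0369]
0.9 [-0.0001  0.0324 -0.0438]
1.0 [-0.0001  0.041  -0.0499]
1.1 [-0.0001  0.0501 -0.0551]
1.2 [-0.0001  0.0597 -0.0594]
1.23 [-0.0002  0.0626 -0.0605]
0 [ 0.     -0.0073  0.0385]
```

View pics/w2.png

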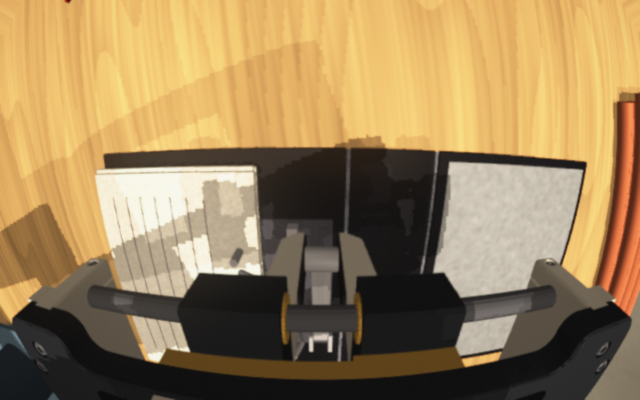

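The wrist view shows the roller held between the pads at (322,258), and the 17.8 mm opening matches the 18 mm roller. Next I lift it along the arc.

Request:
servo_tool([
  [[0,0.0026,-0.006],[0,0,0]],
  [[0,0.0056,-0.012],[0,0,0]],
  [[0,0.0083,-0.0165],[0,0,0]],
  [[0,0.011,-0.0208],[0,0,0]],
  [[0,0.0142,-0.025],[0,0,0]],
  [[0,0.0174,-0.0292],[0,0,0]],
  [[0,0.021,-0.033],[0,0,0]],
  [[0,0.0245,-0.0369],[0,0,0]],
])

```text
time: 5.2
tcp_pos: [0.5985, 0.2309, 0.0975]
tcp_rot: [0.998, -0.067, -0.0, 0.0]
ft_force: [-1.7, -0.5, -5.6]
opening: 0.0177
```

Request:
servo_tool([
  [[0,0.0079,-0.0069],[0,0,0]],
  [[0,0.0165,-0.013],[0,0,0]],
  [[0,0.0256,-0.0182],[0,0,0]],
  [[0,0.0352,-0.0225],[0,0,0]],
  [[0,0.0382,-0.0236],[0,0,0]],
  [[0,0.042,-0.025],[0,0,0]],
  [[0,0.042,-0.025],[0,0,0]],
  [[0,0.042,-0.025],[0,0,0]],
])

```text
time: 6.2
tcp_pos: [0.5931, 0.1929, 0.1218]
tcp_rot: [0.998, -0.067, -0.0, -0.003]
ft_force: [0.4, 14.8, -11.4]
opening: 0.0172
```

```bash
python3 - <<'E'
from h import *
t=snap('top','t1'); snap('wrist','w3')
s=robot.state();print(s['tcp_pos'],s['opening'],s['ft_force'],tip(1.2)-[0,0,.0188],tip(1.25))
cv2.imwrite('pics/c2.png',np.hstack([cv2.resize(cv2.imread('pics/w3.png')[150:350,200:450],(400,320)),cv2.resize(cv2.imread('pics/t1.png')[140:240,170:295],(400,320))]))
E
```

```text
[0.59308881 0.19289493 0.12177275] 0.017297493087439227 [  0.22149412  13.60552703 -12.36483467] [0.5947212 0.1953587 0.1210641] [0.59405265 0.19046544 0.14164339]
```

View pics/c2.png

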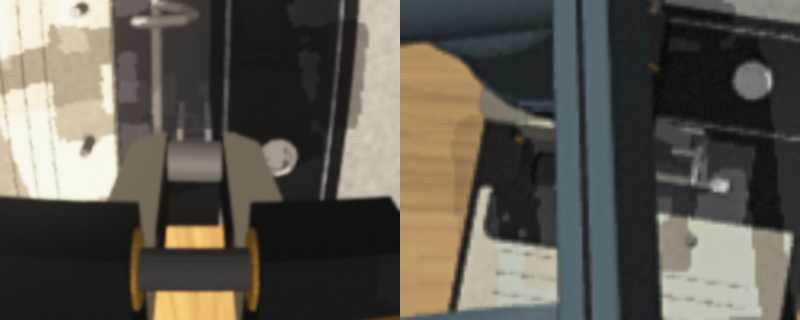

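The roller is still gripped, the rings are tipped open, and about 17 N resists along the arc where moving takes 2 N. That means the lever is at its upper stop. Now I press it down.

Request:
servo_tool([
  [[0,-0.0068,0.0025],[0,0,0]],
  [[0,-0.0164,0.0068],[0,0,0]],
  [[0,-0.0255,0.012],[0,0,0]],
  [[0,-0.0341,0.0181],[0,0,0]],
  [[0,-0.042,0.025],[0,0,0]],
  [[0,-0.0491,0.0327],[0,0,0]],
  [[0,-0.0555,0.0411],[0,0,0]],
  [[0,-0.0609,0.05],[0,0,0]],
])

```text
time: 7.3
tcp_pos: [0.6013, 0.2498, 0.0738]
tcp_rot: [0.998, -0.067, 0.0, 0.0]
ft_force: [-6.4, -0.5, 3.6]
opening: 0.0176
```

Request:
servo_tool([
  [[0,-0.0042,0.0092],[0,0,0]],
  [[0,-0.0077,0.0189],[0,0,0]],
  [[0,-0.0103,0.0292],[0,0,0]],
  [[0,-0.0123,0.0395],[0,0,0]],
  [[0,-0.0129,0.0504],[0,0,0]],
  [[0,-0.0129,0.053],[0,0,0]],
  [[0,-0.0129,0.0545],[0,0,0]],
  [[0,-0.0129,0.0545],[0,0,0]],
])

```text
time: 8.3
tcp_pos: [0.6033, 0.2629, 0.0217]
tcp_rot: [0.998, -0.067, 0.001, -0.0]
ft_force: [-10.4, 0.6, 15.8]
opening: 0.018
```

About 16 N now pushes up on the tool, so the lever looks to be at the bottom stop. I'll release and retreat upward.

Request:
servo_tool([
  [[0,0,0],[0,0,0]],
  [[0,0,0],[0,0,0]],
  [[0,0,0],[0,0,0]],
  [[0,0,0],[0,0,0]],
  [[0,0,0],[0,0,0]],
  [[0,0,0],[0,0,0]],
  [[0,0,0],[0,0,0]],
  [[0,0,0],[0,0,0]],
], jaw=0.5)

```text
time: 9.3
tcp_pos: [0.6031, 0.2629, 0.018]
tcp_rot: [0.998, -0.067, -0.0, -0.0]
ft_force: [-0.5, 0.0, 0.6]
opening: 0.0466
```

Request:
servo_tool([
  [[0,0,-0.012],[0,0,0]],
  [[0,0,-0.03],[0,0,0]],
  [[0,0,-0.05],[0,0,0]],
  [[0,0,-0.07],[0,0,0]],
  [[0,0,-0.1],[0,0,0]],
  [[0,-0.03,-0.13],[0,0,0]],
  [[0,-0.08,-0.15],[0,0,0]],
  [[0,-0.13,-0.16],[0,0,0]],
])

```text
time: 10.3
tcp_pos: [0.6216, 0.393, 0.1824]
tcp_rot: [0.998, -0.067, 0.002, -0.001]
ft_force: [0.6, -0.6, -0.0]
opening: 0.0464
```

Request:
servo_tool([
  [[-0.02,-0.05,0],[0,0,0]],
  [[-0.06,-0.08,0],[0,0,0]],
  [[-0.1,-0.1,0],[0,0,0]],
  [[-0.14,-0.12,0],[0,0,0]],
  [[-0.16,-0.13,0],[0,0,0]],
  [[-0.16,-0.13,0],[0,0,0]],
  [[-0.16,-0.13,0],[0,0,0]],
  [[-0.16,-0.13,0],[0,0,0]],
])

```text
time: 11.3
tcp_pos: [0.4809, 0.5406, 0.1779]
tcp_rot: [0.998, -0.068, 0.0, 0.0]
ft_force: [-0.6, 0.7, 0.1]
opening: 0.0465
```

```bash
python3 - <<'E'
from h import *
s=snap('top','t2'); a=snap('scene','s2')
print(robot.state()['tcp_pos'],robot.state()['ft_force'])
R=np.array([[np.cos(TH),-np.sin(TH)],[np.sin(TH),np.cos(TH)]])
P=pts(s);F=(P[...,:2]-O)@R;z=P[...,2]
M=(abs(F[...,0]-.04)<.009)&(z>.03)&(z<.2)
for y in np.arange(-.03,.09,.01):
    k=M&(F[...,1]>=y)&(F[...,1]<y+.01)
    if k.any(): print(round(y,3),k.sum(),z[k].max().round(4),np.median(z[k]).round(4))
x=cv2.imread('pics/t2.png'); b=cv2.imread('pics/s2.png')
cv2.imwrite('pics/c3.png',np.hstack([cv2.resize(x[140:240,170:295],(400,320)),cv2.resize(b[170:270,330:455],(400,320))]))
d=cv2.absdiff(x,cv2.imread('pics/top0.png'))[160:300,390:510]; print('board diff',d.max(),(d.max(2)>40).sum())
E
```

```text
[0.48047154 0.54086074 0.1778234 ] [ 0.00949877  0.46353717 -0.95798131]
-0.03 41 0.0513 0.0447
-0.02 32 0.048 0.0429
-0.01 28 0.046 0.0436
0.0 28 0.0474 0.044
0.01 26 0.0467 0.0427
0.02 29 0.0473 0.043
0.03 29 0.0477 0.0427
0.04 27 0.0467 0.0437
0.05 28 0.0475 0.0432
0.06 28 0.0472 0.0434
0.07 46 0.0508 0.0466
0.08 15 0.0488 0.0461
board diff 8 0
```

View pics/c3.png

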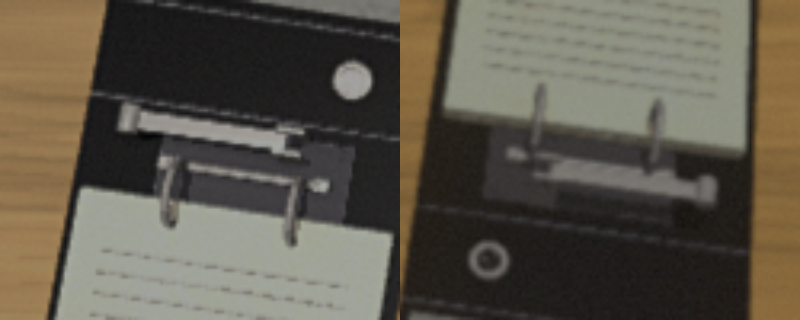

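The lever is level along its whole length (about 43 mm), the rings are shut, and the board has not changed. I'm handing the job in.

```bash
python3 -c "
from cell import robot
print(robot.job_done(),robot.state()['time'])"
```

```text
the job is handed in; nothing more can be done
the job is handed in; nothing more can be done
```

The file's lever went all the way up and then down flat; the rings are shut and the gripper has let go. The job was handed in after about 11.4 s of robot time.

- **Lift:** I pinched the roller on its flat ends (17.8 mm opening) and swung it along its arc. About 17 N of resistance at the top showed it was against its stop, and a picture showed the rings tipped open. I judged full lift from that force and the tool position, since the angle there was not measured directly.
- **Press down:** I swung it back down until about 16 N pushed up on the tool at the bottom stop, then opened the jaws and moved clear.
- **Last checks:** Depth readings show the lever bar level at about 43 mm along its length. The gripper was clear, with wrist force about 1 N or less. The bystander board looks the same in the top camera before and after.

No check failed or disagreed. The highest wrist force I read was about 19 N.

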